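Hold the spring gate open over the sample vial

ROBOT

A 7-joint arm with a two-finger parallel gripper is mounted at the origin on a cart in front of the work surface, level with it; the furniture and walls round the work are solid. World frame = base frame: x ahead of the robot, y to its left, z up, the work surface at z = 0. Lengths are in m, angles in rad, forces in N, time in s.
With the tool pointing down it reaches from about 0.425 to 0.875 m from the base axis. Payload 8.4 kg.
Tool frame: the origin (TCP) lies on the centre line of the jaws, within the pads' length; the fingertips stand 11 mm ahead of it and the grasp point (between the pads) lies 8 mm behind it (nose_length is the distance from the TCP to the fingertips, in m); z points along the fingers, x is the direction in which the jaws open and shut, and the axes are right-handed (so a half turn about z gives the same grasp; the last joint's range is limited). The gripper opens to 85 mm and grips with 20 to 120 N. Pads are 22 mm wide; open, the fingers measure 114 mm over their backs; the gripper's body (76 mm by 85 mm) begins 54 mm behind the grasp point. The pads swing forward as they close: fully open they stand 13 mm farther back than shut.
Start: joints at [-1.249, 0.333, 0.04, 1.465, -0.013, 1.343, -0.059], TCP at [0.266, 0.593, 0.242] pointing down, gripper open.
Joint ranges: [-2.58, 2.58], [-0.38, 2.09], [-1.3, 1.39], [0.25, 2.4], [-1.5, 4.64], [0.08, 2.09], [-2.65, 2.65]. Speed limits (rad/s): [2.22, 2.22, 2.79, 2.79, 3.14, 3.14, 3.14].

INTERFACE

Orientations are given as a unit quaternion [x, y, z, w].
In Python, from workcell import * gives the robot as it stands.
- The arm moves only by the tool carry_out, never from a script. Its argument "increments" is a list of rows, each an object with "offset": the shift along the tool's x, y, z in mm, a list of three; "angular": the turn, a rotation vector about the tool's x, y, z in rad, a list of three; "jaw": the closure in counts, from 0 (fully open) to 255 (shut). In form: [{"offset": [x, y, z], "angular": [rx, ry, rz], "jaw": jaw}, ...]. A call has exactly 5 rows; each row is the pose to reach, as a shift and turn from the pose measured when the call began, along the tool's axes at that moment; what a row does not reach only later rows make up. A row lasts 1/8 s, in which the tool goes at most 62.5 mm and 10.7 degrees, less where a joint would pass 70% of its speed; a pose out of reach is approached as far as the arm can. A call with a gripper value outside its range is refused whole. The fingers move at their own pace and stop on an object; "newtons" is the grip in N (left out, the last holds). Time passes only in rows, so rows that repeat a pose let the fingers close, or fill a call up. It gives the time, the measured TCP pose, the force and the opening at its end, in the units of the state.
- get_state(): the state, without advancing time (a new reading comes with each control period).
- read_camera(name): name is "side" or "top"; returns the picture (384x512x3 uint8, blue, green, red); there is no depth.
- calibration(name): a dict with "fovy" (degrees; the focal length in pixels is half the picture's height over the tangent of half this angle, whatever the lens; pixels are square), "cx", "cy" (the principal point, pixels), "eye" and "rotation" of the camera in the world. Camera axes: x right, y down, z forward; pixel columns grow to the right and rows downward; lengths in m; the calibration is good to about 2 mm. A picture is of the moment at which its call begins. calibration takes no time and is no camera call.
- close_job(): hands the job in, once; it reports no verdict.
The state is a dict: "time": time; "joint_pos": joint angles; "dq": joint speeds; "joint_efforts": joint torques, N m; "eef_pos": TCP position; "eef_rot": TCP orientation; "force": force on the tool from outside, world axes, zero at the start; "wrist_torque": the same for the moment, N m; "grip_width": finger opening in m.
Only numpy, scipy, OpenCV 4.12 (cv2) and the standard library are available. Lean on these libraries where they do the work, as an engineer would, in place of code of your own. Each camera call takes 0.05 s, during which the arm holds its last target. There are 200 camera calls.

TASK

A stray capped vial stands on the end of the sample guard, in the way of its spring-return gate: lift it off and stand it upright on the bench, without tipping it over. Then slide the gate by its handle against its spring until the round hole is centred over the vial inside, its whole cap clear within the hole, and hold it there; finish while still holding the handle. Leave everything else where it is.

Things in the scene. Friction and masses are not known exactly. Their poses are not given: they have to be found in the camera images.
- sample_guard: Metal channel fixed to the bench, 310 mm along its y, 116 mm wide (x); origin: centre of underside, z up. Rails rise to 70 mm, guides on them to 81 mm for y under +75 mm. The gate slides along its +y; released, its front edge is at y = +78 mm. An end deck (top z = 70 mm, y = +74 to +140 mm) ends at a low stop (top z = 84 mm); a vial left on the deck jams the gate too early.
- gate (a joint): Gate travel in m: 0 = released, growing along the guard's +y, at most 0.060. A spring returns it: 5 N at rest plus 1 N per 10 mm. The gate is a clear plate 86 mm wide, 170 mm long, 5 mm thick, top face 75.5 mm over the bench. The right travel, where gate_hole is over sample_cap, differs each time, 0.039 to 0.053.
- gate_hole (a point): Centre of the round hole through the gate (38 mm across, with a thin metal rim), at the gate's top face. Moves with the gate; its axes are those of the guard.
- gate_handle (a point): Top centre of the gate's handle, an upright grey block 16 mm thick (guard's y), 40 mm wide (guard's x), 50 mm tall, from 77 to 127 mm over the bench; its foot plate, 60 x 30 mm, tops at 80 mm. It moves with the gate, 65 mm behind the hole (to the guard's -y). Axes as the guard's.
- sample_cap (a point): Centre of the top of the white cap (25 mm across) of the sample vial that stands fixed in a block in the channel under the gate, top at 68 mm over the bench, on the guard's centre line. Seen through the clear gate. It does not move during the job.
- stray_vial: The stray capped vial, 25 mm diameter, 56 mm tall, about 22 g, standing loose on the guard's end deck; origin at the centre of its underside, z up its axis. The bench to the right of the guard, round x = 0.47, y = -0.38, is free for it.
- wash_bottle: Bystander, leave in place: wash bottle, white with a bent spout, 65x105x209 mm. Origin at the centre of its underside.
- beaker: Bystander, leave in place: plain beaker, 69 mm wide, 83 mm tall. Origin at the centre of its underside.
- bench_timer: Bystander, leave in place: flat white bench timer, 72x66x21 mm. Origin at the centre of its underside.
- marker_1: Bystander, leave in place: marker pen lying flat, 17x135x16 mm. Origin at the centre of its underside.
- tweezers: Bystander, leave in place: tweezers lying flat, 16x129x10 mm. Origin at the centre of its underside.
- scissors: Bystander, leave in place: scissors lying flat, 87x199x9 mm. Origin at the centre of its underside.
Mind the look-alikes: they are no part of the job. There is more than one size of the stray_vial; the one meant has the size given above.

How it is judged:
By the outcome, as a careful person would: the job done as asked, in the order asked, and still so for the second after the job is handed in, while the arm keeps its last pose, push and grip.
It also fails if it takes over 56 s, if anything falls off the work surface, if the arm or the gripper's body presses on something with over 40 N, if the wrist force passes 120 N, or if a joint passes its speed limit or range.

## Working session

There is one attempt and no reset: what is moved stays moved. The work goes in short steps, Python scripts to look and compute and a tool call to move; the robot and the scene stay as the last step left them, time stands still between calls to the robot, and variables do not carry over. Pictures are saved under pics/ and viewed, about 8 in all and at most 12, crops included, and the job is handed in when it is done.

Besides the shell and the picture viewer there is one more tool, called in YAML: its name, and indented under it one key for each argument. carry_out: Moves the arm, as the interface text tells. Its arguments: {"type":"object","properties":{"increments":{"type":"array","items":{"type":"object","properties":{"offset":{"type":"array","items":{"type":"number"}},"angular":{"type":"array","items":{"type":"number"}},"jaw":{"type":"number"}}}},"newtons":{"type":"number"}},"required":["increments"]}

```bash
mkdir -p pics; ls; python3 - <<'E'
from workcell import *
import cv2
for n in("top","side"):
    cv2.imwrite(f"pics/{n}0.png",read_camera(n)); print(n,calibration(n))
print(get_state())
E
```

```text
pics
top {'fovy': 42.987275255849646, 'cx': 255.6476811043825, 'cy': 190.19822196623227, 'eye': array([ 0.3932547, -0.1498629,  1.6256323]), 'rotation': array([-0.69790055,  0.71429259, -0.0381118 ,  0.03561476])}
side {'fovy': 51.37599083157383, 'cx': 252.95669923578356, 'cy': 194.64028474518005, 'eye': array([ 0.41281722, -1.1614516 ,  0.52420885]), 'rotation': array([ 0.83454591, -0.04562047,  0.03937216, -0.54763284])}
{'time': 0.1, 'joint_pos': array([-1.24922604,  0.33384999,  0.03991535,  1.46616766, -0.01341836,
        1.34331896, -0.05852145]), 'dq': array([ 0.00059326, -0.00130065, -0.00052115, -0.00097243,  0.00126822,
        0.00054589,  0.00068805]), 'joint_efforts': array([ 3.17452577e-03, -6.60013890e+01,  1.36970982e+00, -4.06474471e+01,
        1.69238693e-02,  8.78547435e-03, -1.26600204e-05]), 'eef_pos': array([0.26537931, 0.59292416, 0.2415119 ]), 'eef_rot': array([ 8.39206947e-01,  5.43811691e-01, -5.92916028e-04,  4.40631543e-04]), 'force': array([-0.31066439,  0.10400032, -0.32267198]), 'wrist_torque': array([-0.00382411,  0.02159218,  0.02825242]), 'grip_width': 0.0852996616542034}
```

View pics/top0.png

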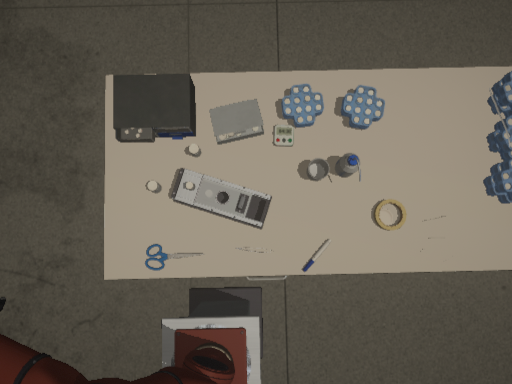

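View pics/side0.png

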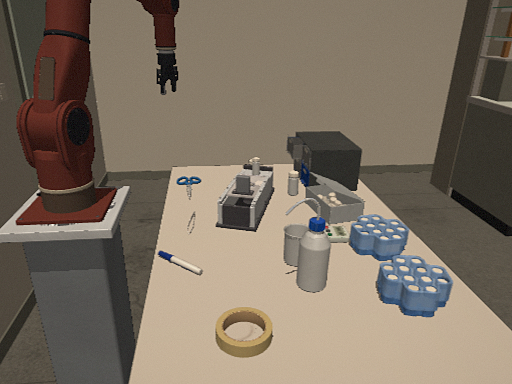

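The top view shows the guard at about (222,198), with its +y end to the left and up. A white cap stands on its end deck at about (189,186). Two more capped vials stand on the bench at (194,149) and (152,186); these are look-alikes, and the cap under the gate is another. I'll check this in a close crop.

```bash
cat > h.py <<'E'
import numpy as np, cv2
from scipy.spatial.transform import Rotation as R
from workcell import *
def cam(n):
    c=calibration(n); f=192/np.tan(np.radians(c["fovy"]/2))
    return c,f,R.from_quat(c["rotation"]).as_matrix()
def proj(n,p):
    c,f,M=cam(n); q=(np.atleast_2d(p)-c["eye"])@M
    return np.c_[c["cx"]+f*q[:,0]/q[:,2], c["cy"]+f*q[:,1]/q[:,2]]
def unproj(n,uv,z):
    c,f,M=cam(n); d=M@np.array([(uv[0]-c["cx"])/f,(uv[1]-c["cy"])/f,1])
    return c["eye"]+d*(z-c["eye"][2])/d[2]
def crop(img,x0,y0,w,h,s): return cv2.resize(img[y0:y0+h,x0:x0+w],None,fx=s,fy=s,interpolation=cv2.INTER_CUBIC)
E
python3 - <<'E'
from h import *
a=crop(cv2.imread("pics/top0.png"),140,140,140,95,5.7)
b=crop(cv2.imread("pics/side0.png"),210,150,100,80,6)
cv2.imwrite("pics/ct.png",a);cv2.imwrite("pics/cs.png",b)
print(R.from_quat(calibration("top")["rotation"]).as_matrix())
E
```

```text
[[-0.02333283 -0.99429569  0.10407521]
 [-0.99972507  0.02296464 -0.00473484]
 [ 0.00231778 -0.10415708 -0.99455816]]
```

View pics/ct.png

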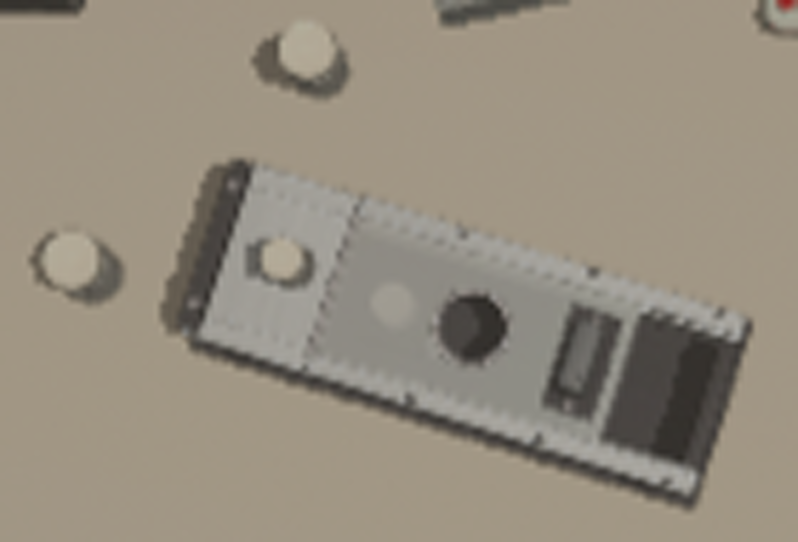

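View pics/cs.png

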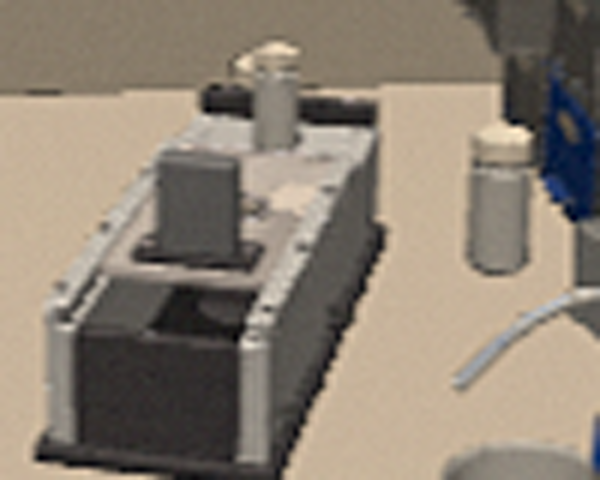

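The crop shows the slim vial on the deck at crop (280,261), which is full-picture (189,186). The two bench vials are larger, so the deck one is the target. The hole is at crop (473,328), the cap under the gate at (394,304), and the handle top at about (578,360).

```bash
python3 - <<'E'
from h import *
P={"stray":(280,261,.126),"hole":(473,328,.0755),"cap":(394,304,.068),"handle":(578,360,.127),"deckL":(250,165,.081),"deckR":(190,335,.081),"backL":(748,325,.081),"backR":(693,495,.081),"edgeL":(361,203,.0755),"edgeR":(306,362,.0755),"stopedgeL":(250,168,.07),"stopedgeR":(207,325,.07)}
W={}
for k,(u,v,z) in P.items():
    W[k]=unproj("top",(140+(u+.5)/5.7-.5,140+(v+.5)/5.7-.5),z); print(k,W[k].round(4))
for a,b in(("hole","cap"),("hole","stray"),("hole","handle"),("backL","deckL"),("backR","deckR"),("edgeR","edgeL")):
    d=W[b]-W[a]; print(a,b,np.linalg.norm(d[:2]).round(4),np.degrees(np.arctan2(d[1],d[0])).round(1))
s=get_state();M=R.from_quat(s["eef_rot"]).as_matrix();print(M.round(4))
E
```

```text
stray [0.57   0.0497 0.126 ]
hole [ 0.5357 -0.0512  0.0755]
cap [ 0.5509 -0.0065  0.068 ]
handle [ 0.5123 -0.1109  0.127 ]
deckL [0.6299 0.0721 0.081 ]
deckR [0.5349 0.1063 0.081 ]
backL [ 0.5333 -0.205   0.081 ]
backR [ 0.4394 -0.172   0.081 ]
edgeL [0.6077 0.0106 0.0755]
edgeR [0.5187 0.0425 0.0755]
stopedgeL [0.6299 0.0737 0.07  ]
stopedgeR [0.5413 0.0985 0.07  ]
hole cap 0.0473 71.1
hole stray 0.1066 71.2
hole handle 0.0642 -111.4
backL deckL 0.2934 70.8
backR deckR 0.2942 71.1
edgeR edgeL 0.0945 -19.7
[[ 4.085e-01  9.127e-01 -5.000e-04]
 [ 9.127e-01 -4.085e-01 -1.400e-03]
 [-1.500e-03  1.000e-04 -1.000e+00]]
```

carry_out:
  increments:
    - {"offset": [-36,48,4],"angular": [0,0,0.148],"jaw": 0}
    - {"offset": [-72,96,8],"angular": [0,0,0.296],"jaw": 0}
    - {"offset": [-108,144,12],"angular": [0,0,0.444],"jaw": 0}
    - {"offset": [-144,192,16],"angular": [0,0,0.59],"jaw": 0}
    - {"offset": [-180,240,20],"angular": [0,0,0.74],"jaw": 0}
  newtons: 30

```text
time: 0.72
eef_pos: [0.4115, 0.3286, 0.2215]
eef_rot: [0.98, 0.201, -0.0, 0.001]
force: [-0.1, 0.4, 0.7]
grip_width: 0.0856
```

```bash
cat >> h.py <<'E'
def go(p,yaw):
    s=get_state(); M=R.from_quat(s["eef_rot"]).as_matrix(); y=np.radians(yaw)
    T=np.array([[np.cos(y),np.sin(y),0],[np.sin(y),-np.cos(y),0],[0,0,-1.]])
    print("t",round(s["time"],2),"pos",s["eef_pos"].round(4),"yaw",np.degrees(np.arctan2(M[1,0],M[0,0])).round(1),"F",s["force"].round(1),"w",round(s["grip_width"],4),"j7",s["joint_pos"][6].round(2))
    print("offset mm",(M.T@(np.array(p)-s["eef_pos"])*1000).round(1),"rot",R.from_matrix(M.T@T).as_rotvec().round(3))
E
python3 -c "
from h import *
go([.570,.0497,.2],-19.2)"
```

```text
t 0.72 pos [0.4115 0.3286 0.2215] yaw 23.2 F [-0.1  0.4  0.7] w 0.0856 j7 -0.33
offset mm [ 35.8 318.8  21.8] rot [0.001 0.001 0.74 ]
```

carry_out:
  increments:
    - {"offset": [7,62,4],"angular": [0,0,0.15],"jaw": 0}
    - {"offset": [14,124,8],"angular": [0,0,0.3],"jaw": 0}
    - {"offset": [21,186,12],"angular": [0,0,0.45],"jaw": 0}
    - {"offset": [28,248,17],"angular": [0,0,0.6],"jaw": 0}
    - {"offset": [36,308,22],"angular": [0,0,0.74],"jaw": 0}

```text
time: 1.35
eef_pos: [0.5663, 0.0583, 0.1996]
eef_rot: [0.986, -0.169, -0.0, 0.001]
force: [0.1, 0.6, -0.6]
grip_width: 0.0853
```

```bash
python3 -c "
from h import *
go([.570,.0497,.18],-19.2)
a=read_camera('side');b=read_camera('top')
cv2.imwrite('pics/s1.png',np.hstack([crop(a,210,110,100,110,4),crop(b,140,140,100,110,4)]))"
```

```text
t 1.35 pos [0.5663 0.0583 0.1996] yaw -19.4 F [ 0.1  0.6 -0.6] w 0.0853 j7 -0.41
offset mm [ 6.4  6.8 19.6] rot [ 0.001  0.    -0.004]
```

View pics/s1.png

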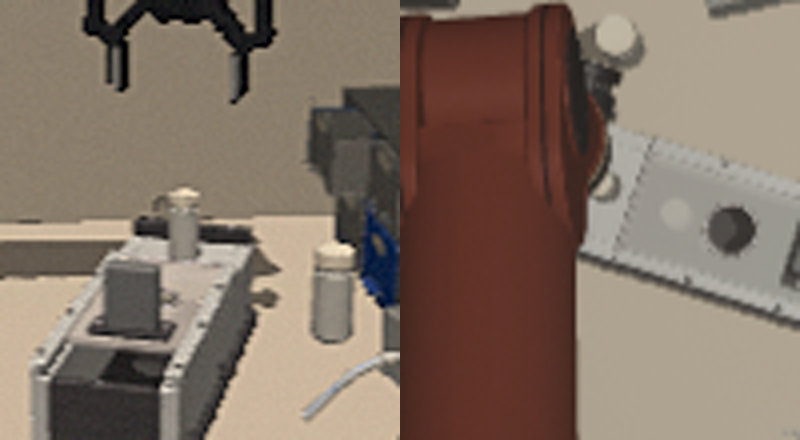

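The side view shows the open jaws straddling the deck vial's line, high above it. In the top view the arm covers part of the deck but the vial's cap is visible. I'll descend and grip it across the guard's x.

carry_out:
  increments:
    - {"offset": [6,7,10],"angular": [0,0,0],"jaw": 0}
    - {"offset": [6,7,40],"angular": [0,0,0],"jaw": 0}
    - {"offset": [6,7,70],"angular": [0,0,0],"jaw": 0}
    - {"offset": [6,7,90],"angular": [0,0,0],"jaw": 0}
    - {"offset": [6,7,101],"angular": [0,0,0],"jaw": 0}

```text
time: 2.08
eef_pos: [0.5697, 0.0433, 0.0967]
eef_rot: [0.985, -0.173, -0.001, 0.003]
force: [-1.1, 0.5, 1.1]
grip_width: 0.0851
```

```bash
python3 -c "
from h import *
go([.570,.0497,.097],-19.2)
a=read_camera('side')
print(proj('side',[[.57,.0497,.126],[.57,.0497,.07]]))
cv2.imwrite('pics/s2.png',crop(a,205,110,100,90,6))"
```

```text
t 2.08 pos [0.5697 0.0433 0.0967] yaw -19.9 F [-1.1  0.5  1.1] w 0.0851 j7 -0.34
offset mm [-1.9 -6.1 -0.4] rot [ 0.006  0.    -0.012]
[[254.61649841 157.36651094]
 [254.31759207 173.76683264]]
```

View pics/s2.png

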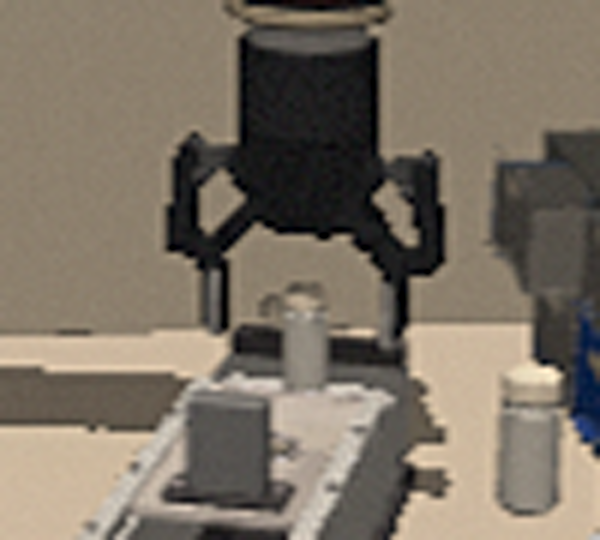

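The fingers stand either side of the vial with their tips at about mid-height, and the vial is nearly centred at crop (305,335). I'll correct by 6 mm and close.

carry_out:
  increments:
    - {"offset": [0,-6,2],"angular": [0,0,0],"jaw": 0}
    - {"offset": [0,-6,4],"angular": [0,0,0],"jaw": 30}
    - {"offset": [0,-6,4],"angular": [0,0,0],"jaw": 60}
    - {"offset": [0,-6,4],"angular": [0,0,0],"jaw": 80}
    - {"offset": [0,-6,4],"angular": [0,0,0],"jaw": 100}
  newtons: 25

```text
time: 2.75
eef_pos: [0.5716, 0.0487, 0.0922]
eef_rot: [0.985, -0.173, -0.001, 0.003]
force: [0.4, -0.4, -0.9]
grip_width: 0.0517
```

carry_out:
  increments:
    - {"offset": [0,0,0],"angular": [0,0,0],"jaw": 140}
    - {"offset": [0,0,0],"angular": [0,0,0],"jaw": 160}
    - {"offset": [0,0,0],"angular": [0,0,0],"jaw": 180}
    - {"offset": [0,0,0],"angular": [0,0,0],"jaw": 200}
    - {"offset": [0,0,0],"angular": [0,0,0],"jaw": 220}

```text
time: 3.38
eef_pos: [0.5716, 0.0487, 0.0923]
eef_rot: [0.985, -0.173, -0.001, 0.003]
force: [-1.1, -0.4, 1.6]
grip_width: 0.0236
```

```bash
python3 -c "
from h import *
go([.570,.0497,.2],-19.2)"
```

```text
t 3.38 pos [0.5716 0.0487 0.0923] yaw -19.9 F [-1.1 -0.4  1.6] w 0.0236 j7 -0.34
offset mm [  -1.9    0.3 -107.7] rot [ 0.006  0.    -0.012]
```

carry_out:
  increments:
    - {"offset": [0,0,-8],"angular": [0,0,0],"jaw": 230}
    - {"offset": [0,0,-30],"angular": [0,0,0],"jaw": 230}
    - {"offset": [0,0,-60],"angular": [0,0,0],"jaw": 230}
    - {"offset": [0,0,-90],"angular": [0,0,0],"jaw": 230}
    - {"offset": [0,0,-110],"angular": [0,0,0],"jaw": 230}

```text
time: 4.0
eef_pos: [0.5723, 0.0493, 0.2043]
eef_rot: [0.985, -0.173, 0.0, 0.003]
force: [-1.0, 0.3, -0.8]
grip_width: 0.0239
```

```bash
python3 -c "
from h import *
go([.47,-.38,.2],-19.9)
print('place px',proj('top',[.47,-.38,0]), 'beaker',unproj('top',(318,170),.083),'marker tip',unproj('top',(328,240),.01),unproj('top',(305,270),.01),'tw',unproj('top',(270,251),.01))
a=read_camera('side');b=read_camera('top')
cv2.imwrite('pics/s3.png',np.hstack([crop(a,200,70,110,130,4),crop(b,230,150,90,130,4)]))"
```

```text
t 4.0 pos [0.5723 0.0493 0.2043] yaw -19.9 F [-1.   0.3 -0.8] w 0.0239 j7 -0.4
offset mm [ 49.9 438.4   6.6] rot [ 0.005 -0.001 -0.   ]
place px [[322.9774543  216.50710015]] beaker [ 0.61497026 -0.3579462   0.083     ] marker tip [ 0.39173461 -0.39222606  0.01      ] [ 0.2957736  -0.31307217  0.01      ] tw [ 0.36021713 -0.20005505  0.01      ]
```

View pics/s3.png

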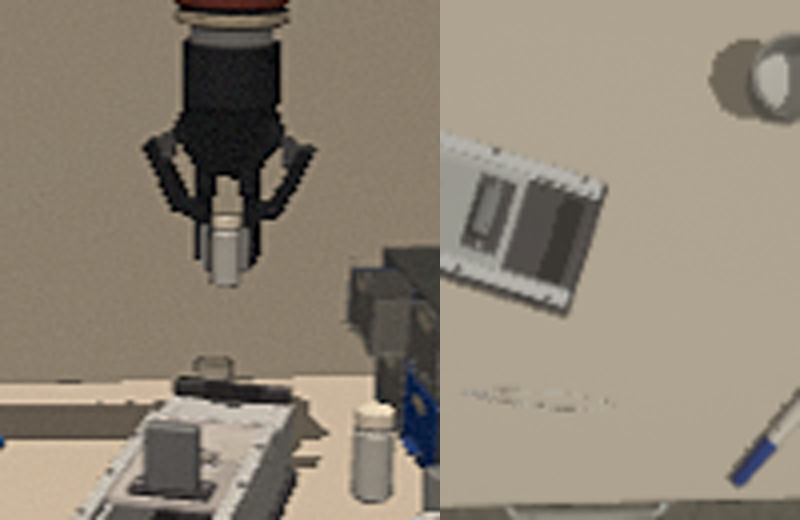

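The vial hangs upright in the jaws above the empty deck. At the place spot the top view shows only bare bench, with the beaker at crop (770,75) and the marker tip at (800,390). I'll carry it over at height while turning the jaws to the guard's y.

carry_out:
  increments:
    - {"offset": [3,25,0],"angular": [0,0,-0.1],"jaw": 230}
    - {"offset": [8,65,0],"angular": [0,0,-0.26],"jaw": 230}
    - {"offset": [14,110,0],"angular": [0,0,-0.43],"jaw": 230}
    - {"offset": [20,158,0],"angular": [0,0,-0.6],"jaw": 230}
    - {"offset": [26,206,0],"angular": [0,0,-0.78],"jaw": 230}

```text
time: 4.72
eef_pos: [0.5266, -0.1545, 0.2051]
eef_rot: [0.976, 0.218, -0.0, 0.002]
force: [0.5, -0.8, -0.4]
grip_width: 0.0235
```

```bash
python3 -c "
from h import *
go([.48,-.36,.2],70.8)"
```

```text
t 4.72 pos [ 0.5266 -0.1545  0.2051] yaw 25.1 F [ 0.5 -0.8 -0.4] w 0.0235 j7 0.73
offset mm [-129.5  166.2    5.9] rot [ 0.004  0.003 -0.797]
```

carry_out:
  increments:
    - {"offset": [-34,44,0],"angular": [0,0,-0.17],"jaw": 230}
    - {"offset": [-68,88,0],"angular": [0,0,-0.34],"jaw": 230}
    - {"offset": [-100,128,0],"angular": [0,0,-0.51],"jaw": 230}
    - {"offset": [-120,154,0],"angular": [0,0,-0.67],"jaw": 230}
    - {"offset": [-130,166,6],"angular": [0.004,0.003,-0.797],"jaw": 230}

```text
time: 5.35
eef_pos: [0.4779, -0.3627, 0.1995]
eef_rot: [0.815, 0.58, -0.0, -0.0]
force: [0.4, 0.3, -0.2]
grip_width: 0.0237
```

```bash
python3 -c "
from h import *
go([.48,-.36,.023],70.8)"
```

```text
t 5.35 pos [ 0.4779 -0.3627  0.1995] yaw 70.9 F [ 0.4  0.3 -0.2] w 0.0237 j7 1.97
offset mm [  3.4   1.2 176.5] rot [-0.     0.     0.001]
```

carry_out:
  increments:
    - {"offset": [0,0,30],"angular": [0,0,0],"jaw": 230}
    - {"offset": [0,0,75],"angular": [0,0,0],"jaw": 230}
    - {"offset": [0,0,115],"angular": [0,0,0],"jaw": 230}
    - {"offset": [0,0,145],"angular": [0,0,0],"jaw": 230}
    - {"offset": [0,0,160],"angular": [0,0,0],"jaw": 230}

```text
time: 5.98
eef_pos: [0.4766, -0.362, 0.0372]
eef_rot: [0.815, 0.58, -0.001, -0.001]
force: [0.6, -0.8, -0.2]
grip_width: 0.0237
```

```bash
python3 -c "
from h import *
go([.48,-.36,.023],70.8)
a=read_camera('side')
uv=proj('side',[.48,-.36,.0])[0].astype(int);print(uv)
cv2.imwrite('pics/s4.png',crop(a,uv[0]-60,uv[1]-80,120,110,5))"
```

```text
t 5.97 pos [ 0.4766 -0.362   0.0372] yaw 70.9 F [ 0.6 -0.8 -0.2] w 0.0237 j7 2.07
offset mm [ 3.   2.6 14.2] rot [-0.004  0.     0.001]
[237 262]
```

View pics/s4.png

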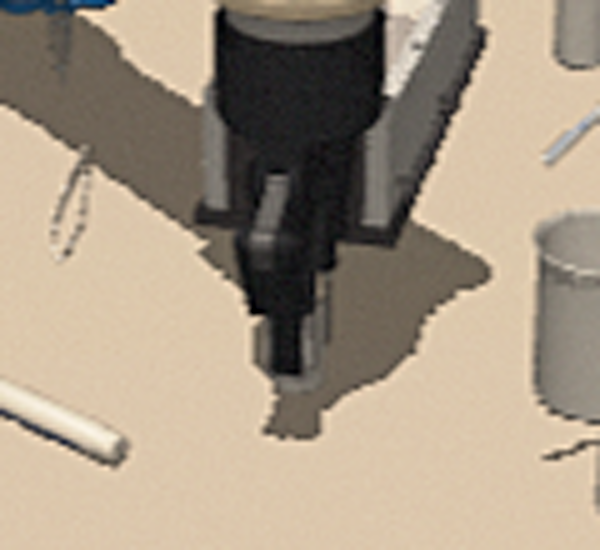

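The vial is just above bare bench at crop (290,385), clear of the marker and beaker. I'll lower it the last 14 mm gently.

carry_out:
  increments:
    - {"offset": [0,0,6],"angular": [0,0,0],"jaw": 230}
    - {"offset": [0,0,10],"angular": [0,0,0],"jaw": 230}
    - {"offset": [0,0,13],"angular": [0,0,0],"jaw": 230}
    - {"offset": [0,0,14],"angular": [0,0,0],"jaw": 230}
    - {"offset": [0,0,14.5],"angular": [0,0,0],"jaw": 230}

```text
time: 6.65
eef_pos: [0.4765, -0.3619, 0.0223]
eef_rot: [0.815, 0.58, -0.001, -0.002]
force: [-1.2, 1.4, 5.1]
grip_width: 0.0237
```

carry_out:
  increments:
    - {"offset": [0,0,-0.5],"angular": [0,0,0],"jaw": 190}
    - {"offset": [0,0,-0.5],"angular": [0,0,0],"jaw": 160}
    - {"offset": [0,0,-0.5],"angular": [0,0,0],"jaw": 120}
    - {"offset": [0,0,-0.5],"angular": [0,0,0],"jaw": 60}
    - {"offset": [0,0,-0.5],"angular": [0,0,0],"jaw": 0}

```text
time: 7.28
eef_pos: [0.4765, -0.3619, 0.0227]
eef_rot: [0.815, 0.58, -0.001, -0.002]
force: [-0.4, 0.4, -0.3]
grip_width: 0.0795
```

carry_out:
  increments:
    - {"offset": [0,0,-0.5],"angular": [0,0,0],"jaw": 0}
    - {"offset": [0,0,-15],"angular": [0,0,0],"jaw": 0}
    - {"offset": [0,0,-60],"angular": [0,0,0],"jaw": 0}
    - {"offset": [0,0,-120],"angular": [0,0,0],"jaw": 0}
    - {"offset": [0,0,-178],"angular": [0,0,0],"jaw": 0}

```text
time: 7.9
eef_pos: [0.4769, -0.3623, 0.2037]
eef_rot: [0.815, 0.58, -0.001, -0.001]
force: [1.8, 0.2, -0.3]
grip_width: 0.0854
```

```bash
python3 -c "
from h import *
go([.5123,-.1109,.2],70.8)
a=read_camera('side');b=read_camera('top')
cv2.imwrite('pics/s5.png',np.hstack([crop(a,180,150,125,130,3.2),crop(b,180,150,125,130,3.2)]))"
```

```text
t 7.9 pos [ 0.4769 -0.3623  0.2037] yaw 70.9 F [ 1.8  0.2 -0.3] w 0.0854 j7 1.97
offset mm [249.2 -48.9   3.8] rot [-0.003  0.     0.001]
```

View pics/s5.png

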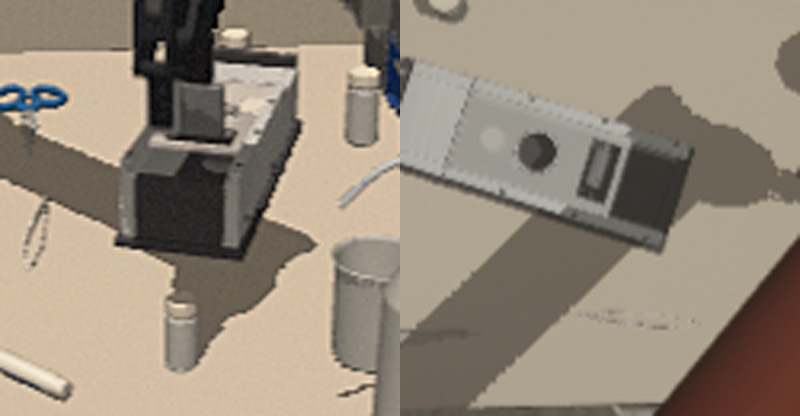

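The stray vial stands upright on the bench at side crop (181,335), and the deck is empty. I'll go to the handle next.

carry_out:
  increments:
    - {"offset": [40,-8,0],"angular": [0,0,0],"jaw": 0}
    - {"offset": [98,-19,0],"angular": [0,0,0],"jaw": 0}
    - {"offset": [156,-31,0],"angular": [0,0,0],"jaw": 0}
    - {"offset": [210,-41,2],"angular": [0,0,0],"jaw": 0}
    - {"offset": [249,-49,4],"angular": [-0.003,0,0],"jaw": 0}

```text
time: 8.62
eef_pos: [0.515, -0.1108, 0.2044]
eef_rot: [0.814, 0.58, 0.003, 0.005]
force: [0.5, -0.7, 0.2]
grip_width: 0.0855
```

```bash
python3 -c "
from h import *
go([.5123,-.1115,.097],70.8)"
```

```text
t 8.62 pos [ 0.515  -0.1108  0.2044] yaw 70.9 F [ 0.5 -0.7  0.2] w 0.0855 j7 1.41
offset mm [ -1.5  -3.5 107.4] rot [0.011 0.001 0.003]
```

carry_out:
  increments:
    - {"offset": [-1.5,-3.5,15],"angular": [0.011,0,0],"jaw": 0}
    - {"offset": [-1.5,-3.5,45],"angular": [0.011,0,0],"jaw": 0}
    - {"offset": [-1.5,-3.5,75],"angular": [0.011,0,0],"jaw": 0}
    - {"offset": [-1.5,-3.5,97],"angular": [0.011,0,0],"jaw": 0}
    - {"offset": [-1.5,-3.5,106],"angular": [0.011,0,0],"jaw": 0}

```text
time: 9.25
eef_pos: [0.5112, -0.1127, 0.0972]
eef_rot: [0.815, 0.58, -0.001, -0.0]
force: [0.6, 0.6, -0.3]
grip_width: 0.0856
```

```bash
python3 -c "
from h import *
go([.5123,-.1115,.097],70.8)
a=read_camera('side');b=read_camera('top')
cv2.imwrite('pics/s6.png',np.hstack([crop(a,205,130,90,110,4.4),crop(b,170,150,90,110,4.4)]))"
```

```text
t 9.25 pos [ 0.5112 -0.1127  0.0972] yaw 70.9 F [ 0.6  0.6 -0.3] w 0.0856 j7 1.48
offset mm [1.5 0.6 0.2] rot [-0.002  0.002  0.001]
```

View pics/s6.png

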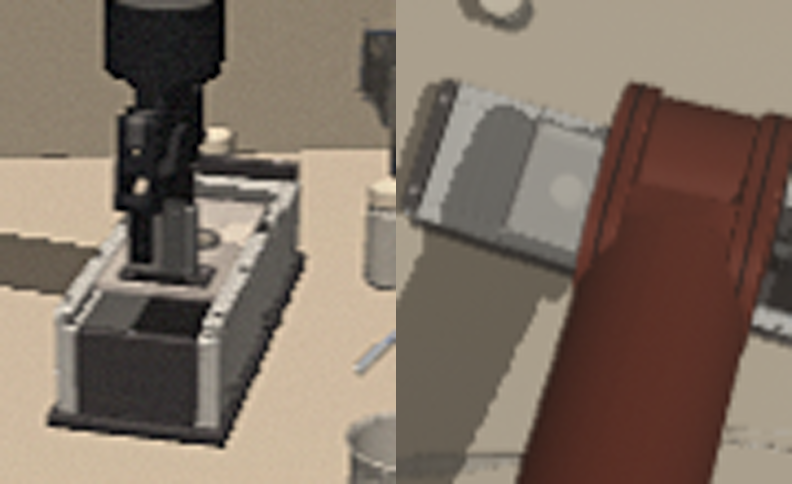

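The near finger is just behind the handle, offset by perspective as expected for the tilted guard, and nothing is touching. I'll grip the handle.

carry_out:
  increments:
    - {"offset": [1.5,0,0],"angular": [0,0,0],"jaw": 60}
    - {"offset": [1.5,0,0],"angular": [0,0,0],"jaw": 110}
    - {"offset": [1.5,0,0],"angular": [0,0,0],"jaw": 150}
    - {"offset": [1.5,0,0],"angular": [0,0,0],"jaw": 190}
    - {"offset": [1.5,0,0],"angular": [0,0,0],"jaw": 255}
  newtons: 60

```text
time: 9.98
eef_pos: [0.512, -0.1117, 0.0982]
eef_rot: [0.815, 0.58, -0.001, 0.0]
force: [-3.1, -4.6, 5.5]
grip_width: 0.0154
```

carry_out:
  increments:
    - {"offset": [0,0,0],"angular": [0,0,0],"jaw": 255}
    - {"offset": [0,0,0],"angular": [0,0,0],"jaw": 255}
    - {"offset": [0,0,0],"angular": [0,0,0],"jaw": 255}
    - {"offset": [0,0,0],"angular": [0,0,0],"jaw": 255}
    - {"offset": [0,0,0],"angular": [0,0,0],"jaw": 255}

```text
time: 10.6
eef_pos: [0.5118, -0.1121, 0.0982]
eef_rot: [0.815, 0.58, -0.001, 0.0]
force: [-3.2, -4.8, 3.6]
grip_width: 0.0154
```

```bash
python3 -c "
from h import *
go([.5123,-.1115,.097],70.8)
g=cv2.cvtColor(cv2.imread('pics/top0.png'),cv2.COLOR_BGR2GRAY).astype(float)
def cen(u,v,r,bg,sgn):
    Y,X=np.mgrid[v-r:v+r+1,u-r:u+r+1]; w=np.clip(sgn*(g[Y,X]-bg)-8,0,None); w*=np.hypot(X-u,Y-v)<=r
    return (X*w).sum()/w.sum(),(Y*w).sum()/w.sum()
bg=np.median(g[190:204,205:230]);print(bg)
h=cen(223,197,7,bg,-1);c=cen(209,193,6,bg,1);print(h,c)
H=unproj('top',h,.0755);C=unproj('top',c,.068);print(H,C,np.linalg.norm((C-H)[:2]))
"
```

```text
t 10.6 pos [ 0.5118 -0.1121  0.0982] yaw 70.8 F [-3.2 -4.8  3.6] w 0.0154 j7 1.48
offset mm [0.8 0.2 1.2] rot [-0.001  0.003  0.001]
138.0
(np.float64(222.7213242961418), np.float64(197.0126433785193)) (np.float64(208.39549839228295), np.float64(192.7395498392283))
[ 0.53603323 -0.0516769   0.0755    ] [ 0.55155545 -0.00546516  0.068     ] 0.048748998386233616
```

carry_out:
  increments:
    - {"offset": [6,0,0],"angular": [0,0,0],"jaw": 255}
    - {"offset": [16,0,0],"angular": [0,0,0],"jaw": 255}
    - {"offset": [28,0,0],"angular": [0,0,0],"jaw": 255}
    - {"offset": [38,0,0],"angular": [0,0,0],"jaw": 255}
    - {"offset": [46,0,0],"angular": [0,0,0],"jaw": 255}

```text
time: 11.22
eef_pos: [0.5263, -0.0699, 0.0982]
eef_rot: [0.815, 0.579, -0.002, 0.0]
force: [-6.5, -8.8, 6.7]
grip_width: 0.0152
```

carry_out:
  increments:
    - {"offset": [1,0,0],"angular": [0,0,0],"jaw": 255}
    - {"offset": [1,0,0],"angular": [0,0,0],"jaw": 255}
    - {"offset": [1,0,0],"angular": [0,0,0],"jaw": 255}
    - {"offset": [1,0,0],"angular": [0,0,0],"jaw": 255}
    - {"offset": [1,0,0],"angular": [0,0,0],"jaw": 255}

```text
time: 11.85
eef_pos: [0.5262, -0.0704, 0.0983]
eef_rot: [0.816, 0.579, -0.003, 0.001]
force: [-3.8, -8.2, 4.1]
grip_width: 0.0153
```

```bash
python3 -c "
from h import *
s=get_state();print('travel',((s['eef_pos']-[.5118,-.1121,.0982])[:2]@[np.cos(np.radians(70.9)),np.sin(np.radians(70.9))])*1000)
go([.512,-.112,.098],70.8)
c=np.array([.5513,-.0060,.068])
A=np.linspace(0,2*np.pi,24,endpoint=False)
a=read_camera('side');b=read_camera('top')
for n in('side','top'):print(n,proj(n,c))
cv2.imwrite('pics/s7.png',np.hstack([crop(a,225,150,55,60,7),crop(b,180,160,55,60,7)]))"
```

```text
travel 44.13177769979079
t 11.85 pos [ 0.5262 -0.0704  0.0983] yaw 70.7 F [-3.8 -8.2  4.1] w 0.0153 j7 1.39
offset mm [-44.    0.3   0.5] rot [-0.002  0.006 -0.002]
side [[250.55502543 180.72911305]]
top [[208.56322238 192.81489934]]
```

View pics/s7.png

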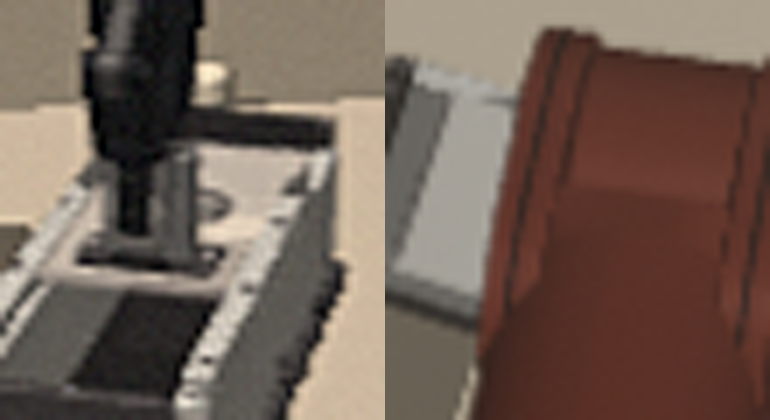

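At 44 mm of travel the hole's rim shows at side crop (213,205), beside the handle. The arm hides it from the top camera. My estimate of the right travel is 48 mm, so I'll push 4 mm further and compare the rim and cap with their projections.

carry_out:
  increments:
    - {"offset": [4,0,0],"angular": [0,0,0],"jaw": 255}
    - {"offset": [6,0,0],"angular": [0,0,0],"jaw": 255}
    - {"offset": [7,0,0],"angular": [0,0,0],"jaw": 255}
    - {"offset": [7,0,0],"angular": [0,0,0],"jaw": 255}
    - {"offset": [7,0,0],"angular": [0,0,0],"jaw": 255}

```text
time: 12.58
eef_pos: [0.5279, -0.0653, 0.0982]
eef_rot: [0.816, 0.578, -0.004, 0.001]
force: [-5.5, -8.9, 4.6]
grip_width: 0.0155
```

```bash
python3 -c "
from h import *
s=get_state();d=np.array([np.cos(np.radians(70.9)),np.sin(np.radians(70.9)),0])
t=(s['eef_pos']-[.5118,-.1121,.0982])@d;print('travel',t,s['force'])
A=np.linspace(0,2*np.pi,48);ring=np.c_[np.cos(A),np.sin(A),0*A]
ims=[read_camera('side') for _ in range(6)];a=np.mean(ims,0).astype('uint8');k=12
x0,y0,w,h=238,165,32,32
raw=crop(a,x0,y0,w,h,k);ov=raw.copy()
def dr(p,col):
    uv=proj('side',p);cv2.polylines(ov,[(((uv-[x0,y0]+.5)*k-.5)).round().astype(int)],False,col,1)
dr(np.array([.5359,-.0515,.0755])+t*d+.019*ring,(0,0,255))
dr(np.array([.5513,-.006,.068])+.0125*ring,(0,255,0))
cv2.imwrite('pics/s8.png',np.hstack([raw,ov]))"
```

```text
travel 0.049530945236133946 [-5.50767347 -8.91522182  4.61195023]
```

View pics/s8.png

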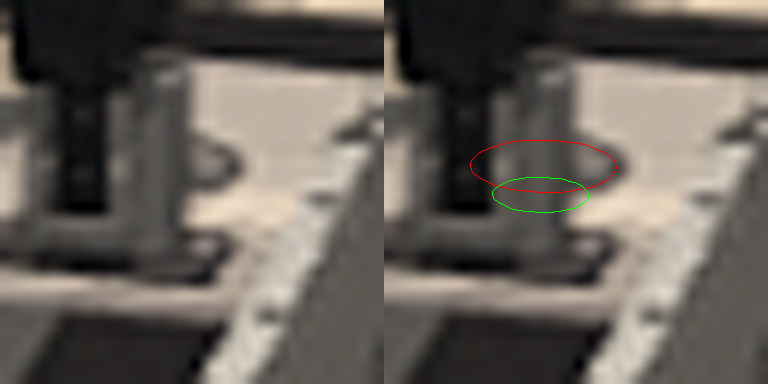

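The observed rim edge at crop (240,165) matches the projected rim at (233,167) within about half a pixel. I'll refine the hole-to-cap distance from the first picture with a disc fit.

```bash
python3 -c "
from h import *
from scipy.optimize import least_squares
from glob import glob
g=cv2.cvtColor(cv2.imread('pics/top0.png'),cv2.COLOR_BGR2GRAY).astype(float)
def fit(u,v,r,R):
    Y,X=np.mgrid[v-R:v+R+1,u-R:u+R+1];X=X.ravel();Y=Y.ravel();k=np.hypot(X-u,Y-v)<=R;X=X[k];Y=Y[k];z=g[Y,X]
    def res(p,full=False):
        m=1/(1+np.exp((np.hypot(X-p[0],Y-p[1])-p[2])/.25))
        B=np.c_[np.ones(len(X)),m,m*(X-p[0]),m*(Y-p[1])]
        c=np.linalg.lstsq(B,z,rcond=None)[0];return B@c-z
    return least_squares(res,[u,v,r]).x
for hR,cR in((8,6),(9,6),(8,5),(9,7)):
    h=fit(223,197,6,hR);c=fit(209,193,3.9,cR)
    H=unproj('top',h[:2],.0755);C=unproj('top',c[:2],.068)
    print(h.round(2),c.round(2),H.round(4),C.round(4),((C-H)@[np.cos(np.radians(70.9)),np.sin(np.radians(70.9)),0]).round(4))
"
```

```text
[222.28 197.04   5.94] [208.52 192.97   3.74] [ 0.536  -0.0503  0.0755] [ 0.5508 -0.0059  0.068 ] 0.0468
[222.27 197.04   5.96] [208.52 192.97   3.74] [ 0.536  -0.0502  0.0755] [ 0.5508 -0.0059  0.068 ] 0.0468
[222.28 197.04   5.94] [208.5  192.94   3.68] [ 0.536  -0.0503  0.0755] [ 0.5509 -0.0058  0.068 ] 0.0469
[222.27 197.04   5.96] [208.53 192.98   3.77] [ 0.536  -0.0502  0.0755] [ 0.5508 -0.0059  0.068 ] 0.0467
```

The disc fit matches the expected radius and gives 46.8 mm. I'll back off about 2.7 mm, allowing roughly 1.5 mm for the arm giving way under the spring.

carry_out:
  increments:
    - {"offset": [-1.3,0,0],"angular": [0,0,0],"jaw": 255}
    - {"offset": [-1.3,0,0],"angular": [0,0,0],"jaw": 255}
    - {"offset": [-1.3,0,0],"angular": [0,0,0],"jaw": 255}
    - {"offset": [-1.3,0,0],"angular": [0,0,0],"jaw": 255}
    - {"offset": [-1.3,0,0],"angular": [0,0,0],"jaw": 255}

```text
time: 13.5
eef_pos: [0.5269, -0.0681, 0.0983]
eef_rot: [0.816, 0.578, -0.004, 0.001]
force: [-5.0, -8.7, 5.8]
grip_width: 0.0154
```

```bash
python3 -c "
from h import *
s=get_state();d=np.array([np.cos(np.radians(70.9)),np.sin(np.radians(70.9)),0])
print('travel',(s['eef_pos']-[.5118,-.1121,.0982])@d,s['force'],s['grip_width'],s['dq'].round(3))"
```

```text
travel 0.046555866850125305 [-5.02892766 -8.69366144  5.80887993] 0.015367087858744622 [ 0.     0.001  0.001  0.001 -0.001 -0.001  0.001]
```

```bash
python3 -c "
from h import *
print(close_job());print(get_state()['eef_pos'])"
```

```text
the job is handed in; nothing more can be done
None
the job is handed in; nothing more can be done
```

I lifted the 25 mm vial off the guard's end deck and stood it on the bench at about (0.477, -0.362). I then gripped the gate handle and slid the gate to about 46.6 mm of travel. I handed the job in at about 13.5 s, still holding it.

- **Vial:** a picture after release showed it upright, with nothing near it. I did not look at it again after that.
- **Gate travel:** the three estimates of the right travel disagreed: 47.3 mm by eye, 48.7 mm by centroid and 46.8 mm by a disc fit to the first top picture. I used the disc fit because its circle sizes matched the known ones best. The cap clears the hole by 6.5 mm all round, so the spread matters little.
- **Hole over cap:** I could not see this directly at the end, because the arm hid it from the top camera and the handle hid the cap from the side camera. The last side picture, taken 3 mm further along, showed the rim within about half a pixel of where it should be. I had used all 12 picture views, so the final position rests on the measured tool movement.
- **Hold:** the arm was still, with the jaws 15.4 mm apart on the handle. The force along the slide was about 10 N, as the spring should give.

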